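# Draw out and lock a tape measure on a spice tray

### The arm

A 6-joint arm with a two-finger parallel gripper is mounted at the origin on a cart in front of the work surface, level with it; the furniture and walls round the work are solid. World frame = base frame: x ahead of the robot, y to its left, z up, the work surface at z = 0. Lengths are in m, angles in rad, forces in N, time in s.
With the tool pointing down it reaches from about 0.35 to 0.775 m from the base axis. Payload 7.3 kg.
Tool frame: the origin (TCP) lies at the very end of the fingers, on their centre line; the grasp point (between the pads) lies 19 mm behind it; z points along the fingers, y is the line along which they close (so a half turn about z gives the same grasp; the last joint's range is limited). The gripper opens to 92 mm and grips with 3 to 60 N. Pads are 19 mm wide; open, the fingers measure 130 mm over their backs; the gripper's body (75 mm by 190 mm) begins 47 mm behind the grasp point.
Start: joints at [-1.398, 0.342, 1.524, -0, 1.275, -0.146], TCP at [0.165, -0.499, 0.227] pointing down, gripper open.
Joint ranges: [-2.53, 2.53], [-0.77, 2.02], [0.04, 2.7], [-1, 4.14], [0.28, 2.66], [-3.11, 3.11]. Speed limits (rad/s): [2.57, 2.57, 3.14, 3.14, 3.14, 3.14].

### API

Orientations are given as [roll, pitch, yaw] about the fixed x, y, z axes, in that order (R = Rz(yaw) Ry(pitch) Rx(roll)).
In Python, from cell import robot, read_camera, get_calibration gives the robot as it stands. The module is installed in compiled form; this text tells all that it offers.
- The arm moves only by the tool send_rows, never from a script. Its argument "plan" is a list of rows, each a list of 2 entries, a list of its own where there are three numbers: the shift along the tool's x, y, z as a fraction of full scale, then the turn, a rotation vector about the tool's x, y, z as a fraction of full scale. A call has exactly 10 rows; each row shifts and turns the commanded pose from where the row before left it, along the tool's axes as they then stand; what a row does not reach is not made up. Full scale, the value 1, is 0.025 m for a shift and 90 degrees for a turn. A row lasts 1/8 s, in which the tool goes at most 62.5 mm and 10.7 degrees, less where a joint would pass 70% of its speed; a pose out of reach is approached as far as the arm can. A call with a number of a shift or a turn outside -1 to 1 is refused whole. A call with a gripper value outside its range is refused whole. "gripper" is the opening, from -1 (shut) to 1 (fully open), so that 0 is half open, set as the call begins (left out, the last holds). The fingers move at their own pace and stop on an object; "force" is the grip in N (left out, the last holds). Time passes only in rows, so rows that do not move let the fingers close, or fill a call up. It gives the time, the measured TCP pose, the force, the opening and the grip force at its end, in the units of the state.
- robot.observe(): the state, without advancing time (a new reading comes with each control period).
- read_camera(name): name is "side" or "top" or "wrist"; returns (picture, depth): 384x512x3 uint8, blue, green, red; 384x512 float32, m along the optical axis (not along the pixel's ray), 0 where there is no reading.
- get_calibration(name): a dict with "intrinsics" (3x3 intrinsics, pixels), "rvec" (rotation vector, rad) and "tvec" (3), from world to camera coordinates, as OpenCV has them. Camera axes: x right, y down, z forward; pixel columns grow to the right and rows downward; lengths in m; the calibration is good to about 2 mm. A picture is of the moment at which its call begins: read the wrist's pose just before it. get_calibration takes no time and is no camera call; for the wrist camera it gives the pose at the moment of the call.
- robot.hand_in(): hands the job in; it is judged then, once.
The state is a dict: "time": time; "qpos": joint angles; "qvel": joint speeds; "joint_efforts": joint torques, N m; "tool_pos": TCP position; "tool_rot": TCP orientation; "contact_force": force on the tool from outside, world axes, zero at the start; "torque": the same for the moment, N m; "opening": finger opening in m; "grip_force": force on a finger pad.
Only numpy, scipy, OpenCV 4.12 (cv2) and the standard library are available. Lean on these libraries where they do the work, as an engineer would, in place of code of your own. Each camera call takes 0.05 s, during which the arm holds its last target. There are 200 camera calls.

### The job

Hook the end of the tape measure over the raised lip at the end of the wooden spice tray, back the case away along the tray against the tape's spring until the front of the case stands at the pencil line, and push the yellow hood straight down to lock the tape there. Let go, leaving the tape measure standing flat on the tray with its hook still behind the lip, and leave the spice jars where they are.

Things in the scene. Friction and masses are not known exactly. Their poses are not given: they have to be found in the camera images.
- spice_tray: Light wooden tray board, 300 mm long (its x), 110 mm wide (its y), 14 mm thick, firmly fixed to the worktop; its sides are open. At its +x end, which points about to the robot's left, stands a darker lip across the whole width: 8 mm thick (tray x from 142 to 150 mm), its top 12 mm above the tray's upper face (26 mm above the worktop). Beyond the lip is free worktop. Origin: centre of the underside; z up.
- pencil_line: Dark pencil line, 3 mm wide, drawn across the upper face of the tray, parallel to the lip. Origin: on its centre, at the upper face of the tray; its axes are parallel to the tray's (x towards the lip). Its distance from the lip varies (100 to 150 mm from the lip's inner face).
- tape_measure: Loose tape measure, about 0.3 kg in all, standing on the worktop at the start with its blade pointing roughly to the robot's left. Black case 80 mm long (its x), 34 mm wide (its y), covered by a yellow grip hood; 70 mm high over all. The stiff yellow blade, 20 mm wide, comes out of the front (+x) of the case, its underside 17 mm and its top 18.4 mm above the case's underside. Origin: centre of the case's underside; x towards the hook, z up.
- tape_grip (a point): Centre of the yellow hood with its ribbed sides, by which the tape measure is held: hood 44 mm wide (the tape measure's y), 74 mm long, from 36 to 70 mm above the case's underside (lock open); this point lies 53 mm above the underside, over the case's centre. Moves down with the hood. Its axes are the tape measure's.
- tape_hook (a point): The steel hook at the end of the blade: a plate 20 mm wide and 3 mm thick that hangs down from the blade, from 17 to 2 mm above the level of the case's underside. This point: middle of the plate's inner face (the face that looks back to the case), 10 mm above the level of the case's underside. With the tape fully wound in it is 24 mm ahead of the case's front, a gap that fits over the lip.
- tape_front (a point): Lower edge of the front face of the black case, on its centre line, at the level of the case's underside, 40 mm ahead of the case's centre.
- tape_blade (a joint): How far the tape is drawn out (m): 0 wound in, at most 0.150. A spring of 3.3 to 3.8 N always winds it in, unless the hood is locked; if the case is let go unlocked, it runs back towards the hook.
- tape_lock (a joint): How far the yellow hood is pushed down onto the case (m): 0 open, 0.008 fully down. A downward push of about 7 N (on top of it, or while holding it by its sides) slides it down; it stays where it is left. Over the last 3 mm a pin inside drops between teeth 6 mm apart and holds the tape, which may shift up to 3 mm as it clicks in; above that the tape runs freely.
- lip_top (a point): Middle of the top of the tray's lip, 26 mm above the worktop; its axes are the tray's.
- spice_jar_1: Spice jar with red cap, 45 mm across, 106 mm high, behind the tray; a bystander. Origin: centre of its underside.
- spice_jar_2: Second such jar; a bystander.
- spice_jar_3: Third such jar; a bystander.

How it is judged:
On the way, in this order (a step that is already met when the one before it is completed fails the run):
1. the hook is over the lip: the steel hook behind the lip's outer face and below its top, the tape still drawn out less than 25 mm (x of tape_hook in the frame of spice_tray between 0.148 and 0.185 m and z of tape_hook in the frame of spice_tray below 0.03 m and y of tape_hook in the frame of spice_tray between -0.055 and 0.055 m and value of joint tape_blade below 0.025 m), for 0.1 s.
2. the tape is drawn out at least 60 mm against its spring by the hooked end, the lock still open (x of tape_hook in the frame of spice_tray between 0.148 and 0.16 m and z of tape_hook in the frame of spice_tray below 0.03 m and value of joint tape_blade above 0.06 m and value of joint tape_lock below 0.0055 m), for 0.1 s.
At the end, for the whole second after the job is handed in: The tape stands flat on the tray, let go and at rest (tilt under 0.1 rad), the case's front within 10 mm of the pencil line and 45 mm of the tray's centre line, the hook below the lip's top with its inner face at most 2 mm inside or 10 mm beyond the lip's outer face, the hood down over 6.2 of 8 mm (x of tape_front in the frame of pencil_line between -0.01 and 0.01 m and z of tape_front in the frame of pencil_line below 0.004 m and y of tape_front in the frame of spice_tray between -0.045 and 0.045 m and x of tape_hook in the frame of spice_tray between 0.148 and 0.16 m and z of tape_hook in the frame of spice_tray below 0.028 m and y of tape_hook in the frame of spice_tray between -0.055 and 0.055 m and angle between tape_measure's own z axis and vertical below 0.1 rad and value of joint tape_lock above 0.0062 m and linear speed of tape_measure below 0.01 m/s); the robot touches nothing.
It fails at once if a spice jar is moved more than 30 mm (distance of any of spice_jar_1, spice_jar_2, spice_jar_3 from where it was at the start of the episode above 0.03 m).
It also fails if it takes over 45 s, if anything falls off the work surface, if the arm or the gripper's body presses on something with over 40 N, if the wrist force passes 120 N, or if a joint passes its speed limit or range.

## Working session

There is one attempt and no reset: what is moved stays moved. The work goes in short steps, Python scripts to look and compute and a tool call to move; the robot and the scene stay as the last step left them, time stands still between calls to the robot, and variables do not carry over. Pictures are saved under pics/ and viewed, at most 10 in all, crops included, and the job is handed in when it is done.

Besides the shell and the picture viewer there is one more tool, called after ">>>" as name([rows], argument=value, ...), one row to a line, values as JSON. send_rows: Moves the arm, as the interface text tells. Shift numbers are shares of 0.025 m and turn numbers shares of 90 degrees, none past 1 either way. Its arguments: {"type":"object","properties":{"plan":{"type":"array"},"gripper":{"type":"number"},"force":{"type":"number"}},"required":["plan"]}

```bash
mkdir -p pics; cat > h.py <<'E'
import numpy as np, cv2
from cell import robot, read_camera, get_calibration
from scipy.spatial.transform import Rotation as R
def cloud(name):
    c=get_calibration(name); p,d=read_camera(name)
    K=c["intrinsics"]; M=cv2.Rodrigues(np.array(c["rvec"],float))[0]; t=np.array(c["tvec"]).ravel()
    v,u=np.mgrid[:384,:512]
    X=np.stack([(u-K[0][2])/K[0][0]*d,(v-K[1][2])/K[1][1]*d,d],-1)
    return p,d,(X-t)@M
E
python3 - <<'E'
from h import *
s=robot.observe(); print(s)
for n in ("top","side"):
    p,d,W=cloud(n); np.savez(n,p=p,d=d,W=W)
    cv2.imwrite(f"pics/{n}0.png",cv2.resize(p,(800,600)))
    print(n,-cv2.Rodrigues(np.array(get_calibration(n)["rvec"],float))[0].T@np.array(get_calibration(n)["tvec"]).ravel())
E
```

```text
{'time': 0.0, 'qpos': array([-1.39794693e+00,  3.42729915e-01,  1.52506964e+00, -1.17883589e-05,
        1.27536459e+00, -1.45993832e-01]), 'qvel': array([ 0.00078757, -0.00091485,  0.00086286,  0.00313534, -0.00126052,
        0.00085828]), 'joint_efforts': array([-2.58915986e-05, -4.31237698e+01, -2.44220138e+01,  7.16627156e-02,
        5.59932785e-02, -1.45013391e-04]), 'tool_pos': array([ 0.16451826, -0.49811225,  0.22602286]), 'tool_rot': array([-3.14003624e+00, -2.17462129e-04,  3.18846497e-01]), 'contact_force': array([-0.13387497,  0.34357405, -0.57836858]), 'torque': array([-0.00036383, -0.02721159,  0.00502619]), 'grip_force': 0.0, 'opening': 0.09196756347647088}
top [ 0.39150739 -0.02492776  1.2050405 ]
side [0.38043563 0.87349991 0.76897966]
```

View pics/top0.png

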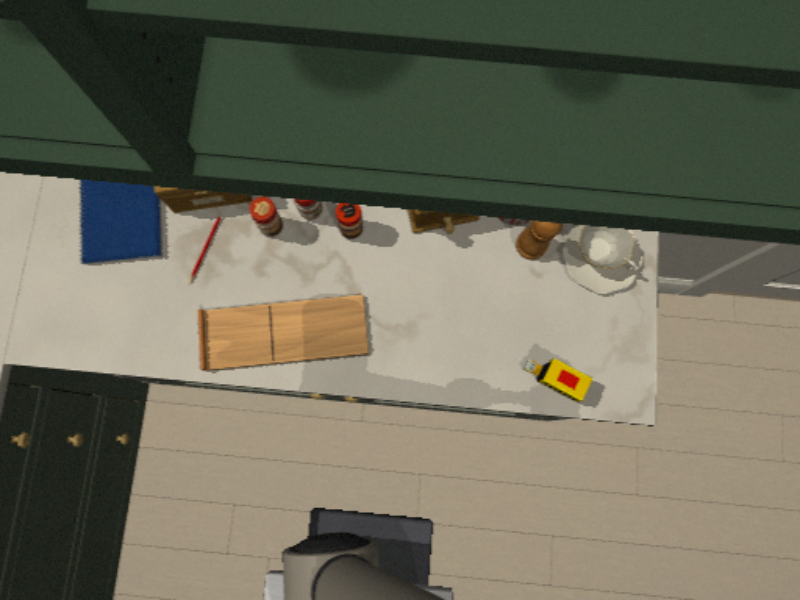

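View pics/side0.png

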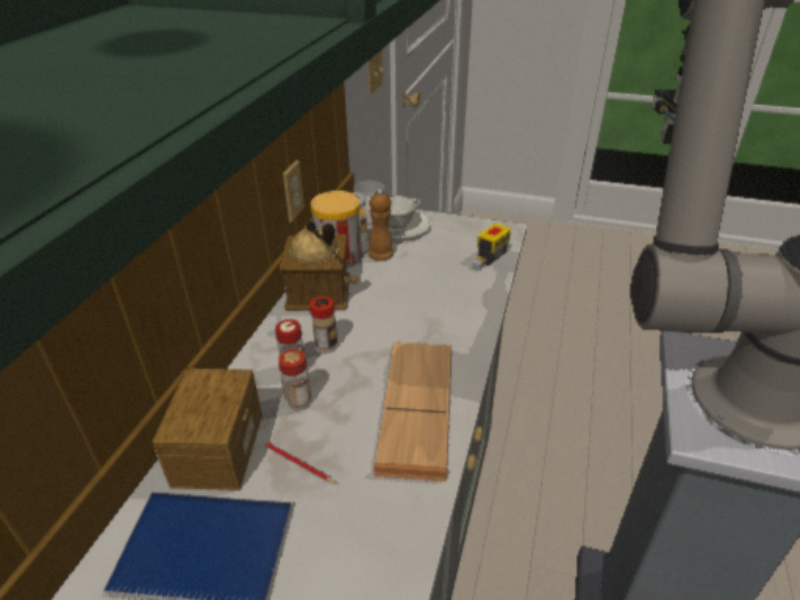

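The top view shows the tray at (200–368, 295–370) with its lip on the left and the pencil line at about x=271. The tape is at (565, 380) with its hook at (530, 365), and the jars are at (267, 215), (307, 203) and (349, 217). Next I'll measure these.

```bash
python3 - <<'E'
from h import *
z=np.load("top.npz"); p,W=z["p"],z["W"]
h=cv2.cvtColor(p,cv2.COLOR_BGR2HSV)
v,u=np.mgrid[:384,:512]
reg=(u>330)&(u<385)&(v>222)&(v<262)
m=reg&(W[...,2]>0.06)&(W[...,2]<0.08)
P=W[m]; r=cv2.minAreaRect(P[:,:2].astype(np.float32)); print("hood",m.sum(),r,P.mean(0),cv2.boxPoints(r))
m=reg&(W[...,2]>0.009)&(W[...,2]<0.03); print("blade pts",[(a,b,W[b,a].round(4)) for b,a in np.argwhere(m)][:40])
reg=(u>120)&(u<240)&(v>183)&(v<243)
m=reg&(W[...,2]>0.009)&(W[...,2]<0.035)
P=W[m]; r=cv2.minAreaRect(P[:,:2].astype(np.float32)); print("tray",m.sum(),r,np.percentile(P[:,2],[5,50,95])); print(cv2.boxPoints(r))
m=reg&(W[...,2]>0.02)&(W[...,2]<0.035);P=W[m]; print("lip",m.sum(),cv2.boxPoints(cv2.minAreaRect(P[:,:2].astype(np.float32))),P[:,2].mean())
big=lambda a,b,c,d,f:cv2.resize(p[b:d,a:c],None,fx=f,fy=f,interpolation=cv2.INTER_CUBIC)
A=big(120,180,245,245,6);B=big(325,220,390,265,6); o=np.zeros((A.shape[0]+B.shape[0],A.shape[1],3),np.uint8);o[:A.shape[0]]=A;o[A.shape[0]:,:B.shape[1]]=B
print(o.shape);cv2.imwrite("pics/crop.png",cv2.resize(o,None,fx=.8,fy=.8))
E
```

```text
hood 475 ((0.5170046091079712, -0.320909321308136), (0.07411045581102371, 0.04495401307940483), 66.55015563964844) [ 0.51659036 -0.32010584  0.070188  ] [[ 0.481638   -0.34595948]
 [ 0.5228792  -0.36384875]
 [ 0.5523712  -0.29585916]
 [ 0.51113003 -0.2779699 ]]
blade pts [(np.int64(337), np.int64(230), array([ 0.5516, -0.2626,  0.012 ])), (np.int64(338), np.int64(230), array([ 0.5509, -0.264 ,  0.0191])), (np.int64(339), np.int64(230), array([ 0.5513, -0.267 ,  0.0181])), (np.int64(337), np.int64(231), array([ 0.5479, -0.2614,  0.0187])), (np.int64(338), np.int64(231), array([ 0.5476, -0.2633,  0.0231])), (np.int64(339), np.int64(231), array([ 0.5482, -0.2667,  0.0203])), (np.int64(340), np.int64(231), array([ 0.5489, -0.2702,  0.0168])), (np.int64(341), np.int64(231), array([ 0.549 , -0.2726,  0.0185])), (np.int64(336), np.int64(232), array([ 0.546 , -0.2607,  0.0094])), (np.int64(337), np.int64(232), array([ 0.5454, -0.2621,  0.0164])), (np.int64(338), np.int64(232), array([ 0.5452, -0.2641,  0.0201])), (np.int64(339), np.int64(232), array([ 0.5456, -0.2672,  0.0186])), (np.int64(3
[... 1586 characters left out ...]
ray([ 0.5412, -0.2858,  0.0239])), (np.int64(347), np.int64(234), array([ 0.5411, -0.2879,  0.0269])), (np.int64(335), np.int64(235), array([ 0.5363, -0.2566,  0.018 ])), (np.int64(336), np.int64(235), array([ 0.5365, -0.2592,  0.0188])), (np.int64(337), np.int64(235), array([ 0.5368, -0.2622,  0.0178]))]
tray 4031 ((0.5603093504905701, 0.1808014214038849), (0.11071255803108215, 0.3001865744590759), 11.28230094909668) [0.01036363 0.01394145 0.01878772]
[[0.4766581  0.3171641 ]
 [0.5353875  0.02277858]
 [0.6439606  0.04443875]
 [0.5852312  0.33882427]]
lip 141 [[0.47767153 0.3174849 ]
 [0.53073364 0.04573184]
 [0.63611686 0.0663088 ]
 [0.5830547  0.33806184]] 0.02434134152585334
(660, 750, 3)
```

View pics/crop.png

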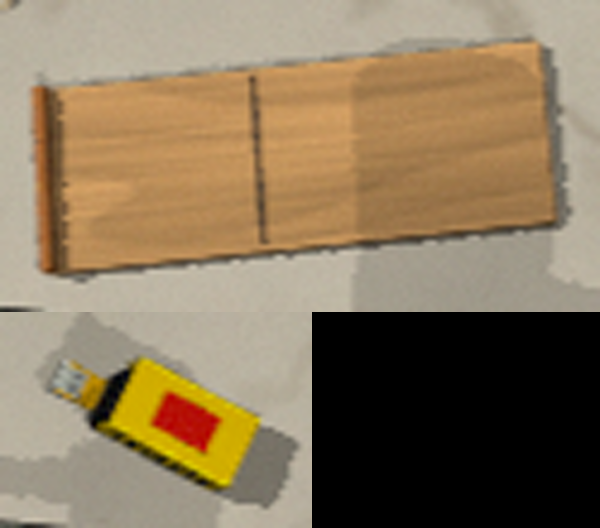

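The hood measures 74×45 mm at z=0.070 and the tray 300×111 mm, both matching the given sizes. The pencil line in the crop runs from (252, 78) to (264, 242), which is full-image (172.5, 196.3) to (175, 230.4).

```bash
cat >> h.py <<'E'
TC=np.array([.5603,.1808]); TA=np.radians(101.28); TX=np.array([np.cos(TA),np.sin(TA)]); TY=np.array([-TX[1],TX[0]])
def tray(P): d=np.asarray(P)[...,:2]-TC; return np.stack([d@TX,d@TY],-1)
def todo(xyz,yawdeg):
    s=robot.observe(); M=R.from_euler('xyz',s["tool_rot"]).as_matrix()
    T=R.from_euler('xyz',[np.pi,0,np.radians(yawdeg)]).as_matrix()
    print("t",round(s["time"],2),"pos",s["tool_pos"].round(4),"rpy",np.degrees(s["tool_rot"]).round(2),"F",s["contact_force"].round(1),"op",round(s["opening"],4))
    print("shift fr (cur axes)",((np.array(xyz)-s["tool_pos"])@M/.025).round(2),"(goal axes)",((np.array(xyz)-s["tool_pos"])@T/.025).round(2),"turn fr",(R.from_matrix(M.T@T).as_rotvec()/(np.pi/2)).round(4))
E
python3 - <<'E'
from h import *
z=np.load("top.npz"); p,W=z["p"],z["W"]
for q in [(196,172),(206,173),(220,174),(230,175)]: print("line",W[q[0],q[1]].round(3),tray(W[q[0],q[1]]).round(4))
v,u=np.mgrid[:384,:512]
# darkest px per row along line
g=p.sum(2)
for r in range(200,229,4):
    c=160+g[r,160:188].argmin(); print(r,c,tray(W[r,c]).round(4))
m=(W[...,2]>.085)&(W[...,2]<.3)&(W[...,0]<.75)&(W[...,0]>.4)
for y in np.arange(-.5,.5,.05):
    k=m&(W[...,1]>y)&(W[...,1]<y+.05)
    if k.any(): print("y",y.round(2),"minx",W[k][:,0].min().round(3),"zmax",W[k][:,2].max().round(3))
# cabinet lowest
m=(W[...,2]>.3); print("cab minx",W[m][:,0].min(), "zmin",W[m][:,2].min())
todo([.517,-.321,.11],66.55)
E
```

```text
line [0.603 0.21  0.018] [ 0.0208 -0.0476]
line [0.575 0.204 0.015] [ 0.0203 -0.0191]
line [0.536 0.197 0.013] [0.0203 0.0209]
line [0.508 0.19  0.014] [0.0193 0.0494]
200 172 [ 0.0219 -0.0364]
204 173 [ 0.0201 -0.0251]
208 173 [ 0.0207 -0.0134]
212 173 [ 0.0212 -0.0018]
216 174 [0.0191 0.01  ]
220 174 [0.0203 0.0209]
224 174 [0.0209 0.0323]
228 174 [0.0225 0.0428]
y -0.3 minx 0.742 zmax 0.156
y -0.25 minx 0.746 zmax 0.154
y 0.05 minx 0.746 zmax 0.109
y 0.2 minx 0.736 zmax 0.112
cab minx 0.18463474613732794 zmin 0.3000884679216177
t 0.1 pos [ 0.1645 -0.4982  0.2261] rpy [-1.7993e+02 -1.0000e-02  1.8270e+01] F [-0.2  0.6  0.2] op 0.0915
shift fr (cur axes) [15.61 -2.31  4.65] (goal axes) [12.11 10.11  4.65] turn fr [-7.000e-04 -5.000e-04 -5.365e-01]
```

>>> send_rows([
  [[0, 0, 0], [0, 0, -0.107]],
  [[0, 0, 0], [0, 0, -0.107]],
  [[0, 0, 0], [0, 0, -0.107]],
  [[0, 0, 0], [0, 0, -0.107]],
  [[0, 0, 0], [0, 0, -0.107]],
  [[1, 0.83, 0], [0, 0, 0]],
  [[1, 0.83, 0], [0, 0, 0]],
  [[1, 0.83, 0], [0, 0, 0]],
  [[1, 0.83, 0], [0, 0, 0]],
  [[1, 0.83, 0], [0, 0, 0]],
], gripper=1, force=40)

```text
time: 1.35
tool_pos: [0.3105, -0.4247, 0.2264]
tool_rot: [-3.141, -0.0, 1.159]
contact_force: [-0.4, -0.8, -0.9]
opening: 0.0918
grip_force: 0.0
```

```bash
python3 -c "
from h import *
todo([.517,-.321,.11],66.55)"
```

```text
t 1.35 pos [ 0.3105 -0.4247  0.2264] rpy [-1.7997e+02 -3.0000e-02  6.6420e+01] F [-0.4 -0.8 -0.9] op 0.0918
shift fr (cur axes) [7.11 5.91 4.65] (goal axes) [7.09 5.93 4.65] turn fr [-0.0004 -0.0003 -0.0015]
```

>>> send_rows([
  [[0.888, 0.74, 0.58], [0, 0, 0]],
  [[0.888, 0.74, 0.58], [0, 0, 0]],
  [[0.888, 0.74, 0.58], [0, 0, 0]],
  [[0.888, 0.74, 0.58], [0, 0, 0]],
  [[0.888, 0.74, 0.58], [0, 0, 0]],
  [[0.888, 0.74, 0.58], [0, 0, 0]],
  [[0.888, 0.74, 0.58], [0, 0, 0]],
  [[0.888, 0.74, 0.58], [0, 0, 0]],
  [[0, 0, 0], [0, 0, 0]],
  [[0, 0, 0], [0, 0, 0]],
])

```text
time: 2.6
tool_pos: [0.5159, -0.3221, 0.1106]
tool_rot: [-3.141, 0.0, 1.159]
contact_force: [0.7, -0.4, -1.2]
opening: 0.0918
grip_force: 0.0
```

```bash
python3 - <<'E'
from h import *
todo([.517,-.321,.034],66.55)
p,d,W=cloud("wrist"); cv2.imwrite("pics/w1.png",p)
m=(W[...,2]>0.06)&(W[...,2]<0.08)&(np.hypot(W[...,0]-.517,W[...,1]+.321)<.06)
P=W[m]; r=cv2.minAreaRect(P[:,:2].astype(np.float32)); print("hood",m.sum(),r,P.mean(0))
E
```

```text
t 2.6 pos [ 0.5159 -0.3221  0.1106] rpy [-1.7996e+02  1.0000e-02  6.6430e+01] F [ 0.7 -0.4 -1.2] op 0.0918
shift fr (cur axes) [0.06 0.02 3.06] (goal axes) [0.06 0.02 3.06] turn fr [-0.0004  0.0002 -0.0013]
hood 5089 ((0.5188117027282715, -0.31995588541030884), (0.0740765780210495, 0.0441635325551033), 66.77046966552734) [ 0.51974485 -0.31763208  0.06990558]
```

View pics/w1.png

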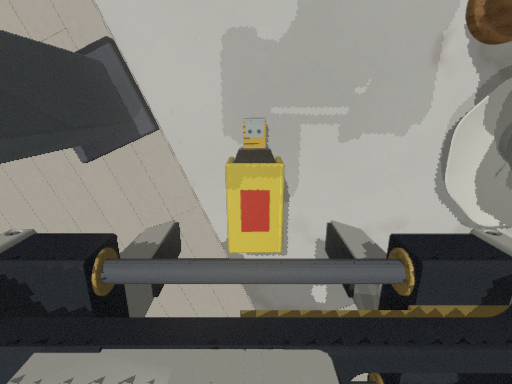

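The wrist view shows the hood centred between the fingers at about (255, 205), blade pointing along tool x, and it agrees with the top view to within 2 mm. I'll descend and grip.

>>> send_rows([
  [[0.1, 0.05, 0.5], [0, 0, 0]],
  [[0, 0, 0.5], [0, 0, 0]],
  [[0, 0, 0.5], [0, 0, 0]],
  [[0, 0, 0.5], [0, 0, 0]],
  [[0, 0, 0.5], [0, 0, 0]],
  [[0, 0, 0.4], [0, 0, 0]],
  [[0, 0, 0.16], [0, 0, 0]],
  [[0, 0, 0], [0, 0, 0]],
  [[0, 0, 0], [0, 0, 0]],
  [[0, 0, 0], [0, 0, 0]],
])

```text
time: 3.9
tool_pos: [0.5188, -0.3204, 0.0347]
tool_rot: [3.141, 0.0, 1.159]
contact_force: [0.1, -0.1, -0.2]
opening: 0.0917
grip_force: 0.0
```

>>> send_rows([
  [[0, 0, 0], [0, 0, 0]],
  [[0, 0, 0], [0, 0, 0]],
  [[0, 0, 0], [0, 0, 0]],
  [[0, 0, 0], [0, 0, 0]],
  [[0, 0, 0], [0, 0, 0]],
  [[0, 0, 0], [0, 0, 0]],
  [[0, 0, 0], [0, 0, 0]],
  [[0, 0, 0], [0, 0, 0]],
  [[0, 0, 0], [0, 0, 0]],
  [[0, 0, 0], [0, 0, 0]],
], gripper=-1, force=40)

```text
time: 5.15
tool_pos: [0.5185, -0.3202, 0.0342]
tool_rot: [-3.142, 0.0, 1.159]
contact_force: [-0.1, 0.1, -0.1]
opening: 0.044
grip_force: 40.0
```

```bash
python3 -c "
from h import *
todo([.542,.273,.11],101.28)"
```

```text
t 5.15 pos [ 0.5185 -0.3202  0.0342] rpy [-180.      0.     66.42] F [-0.1  0.1 -0.1] op 0.044
shift fr (cur axes) [22.12 -8.63 -3.03] (goal axes) [23.08  5.56 -3.03] turn fr [-0.      0.     -0.3874]
```

>>> send_rows([
  [[0, 0, -0.7], [0, 0, 0]],
  [[0, 0, -1], [0, 0, 0]],
  [[0, 0, -1], [0, 0, 0]],
  [[0, 0, -0.33], [0, 0, -0.097]],
  [[0, 0, 0], [0, 0, -0.097]],
  [[0, 0, 0], [0, 0, -0.097]],
  [[0, 0, 0], [0, 0, -0.0964]],
  [[0.96, 0.23, 0], [0, 0, 0]],
  [[0.96, 0.23, 0], [0, 0, 0]],
  [[0.96, 0.23, 0], [0, 0, 0]],
])

```text
time: 6.4
tool_pos: [0.5213, -0.2439, 0.1103]
tool_rot: [3.142, -0.0, 1.767]
contact_force: [-0.6, -0.5, -3.1]
opening: 0.0434
grip_force: 40.0
```

>>> send_rows([
  [[0.96, 0.23, 0], [0, 0, 0]],
  [[0.96, 0.23, 0], [0, 0, 0]],
  [[0.96, 0.23, 0], [0, 0, 0]],
  [[0.96, 0.23, 0], [0, 0, 0]],
  [[0.96, 0.23, 0], [0, 0, 0]],
  [[0.96, 0.23, 0], [0, 0, 0]],
  [[0.96, 0.23, 0], [0, 0, 0]],
  [[0.96, 0.23, 0], [0, 0, 0]],
  [[0.96, 0.23, 0], [0, 0, 0]],
  [[0.96, 0.23, 0], [0, 0, 0]],
])

```text
time: 7.65
tool_pos: [0.5302, 0.0026, 0.1102]
tool_rot: [3.141, 0.0, 1.768]
contact_force: [0.2, 0.2, -3.4]
opening: 0.0437
grip_force: 40.0
```

>>> send_rows([
  [[0.96, 0.23, 0], [0, 0, 0]],
  [[0.96, 0.23, 0], [0, 0, 0]],
  [[0.96, 0.23, 0], [0, 0, 0]],
  [[0.96, 0.23, 0], [0, 0, 0]],
  [[0.96, 0.23, 0], [0, 0, 0]],
  [[0.96, 0.23, 0], [0, 0, 0]],
  [[0.96, 0.23, 0], [0, 0, 0]],
  [[0.96, 0.23, 0], [0, 0, 0]],
  [[0.96, 0.23, 0], [0, 0, 0]],
  [[0.96, 0.23, 0], [0, 0, 0]],
])

```text
time: 8.9
tool_pos: [0.539, 0.249, 0.1101]
tool_rot: [-3.141, 0.0, 1.768]
contact_force: [0.5, -0.2, -3.3]
opening: 0.0433
grip_force: 40.0
```

```bash
python3 - <<'E'
from h import *
todo([.542,.273,.052],101.28)
p,d,W=cloud("side"); np.savez("side1",p=p,d=d,W=W)
p2,d2,W2=cloud("wrist"); np.savez("wrist1",p=p2,d=d2,W=W2)
# tray's pixel in side view
c=get_calibration("side")
q=np.array([[.532,.33,.03],[.542,.2,.07]]); print(cv2.projectPoints(q,np.array(c["rvec"]),np.array(c["tvec"]),np.array(c["intrinsics"]),None)[0].reshape(-1,2))
o=np.zeros((384,800,3),np.uint8); o[:,:512]=p2; cr=p[190:330,200:320]; o[:336,512:]=cv2.resize(cr,(288,336),interpolation=cv2.INTER_CUBIC)
cv2.imwrite("pics/w2.png",o)
E
```

```text
t 8.9 pos [0.539  0.249  0.1101] rpy [-1.7999e+02  1.0000e-02  1.0131e+02] F [ 0.5 -0.2 -3.3] op 0.0433
shift fr (cur axes) [0.92 0.3  2.32] (goal axes) [0.92 0.3  2.32] turn fr [-0.0001  0.0001  0.0003]
[[262.04199266 299.18000898]
 [272.4227191  247.57646756]]
```

View pics/w2.png

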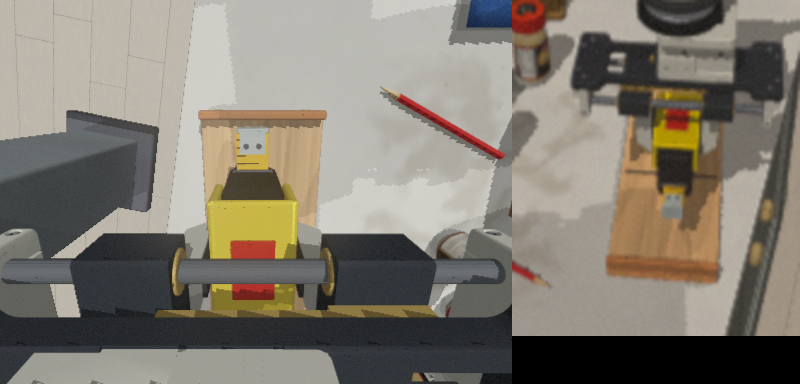

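The wrist view shows the hook at (252, 140) and the lip at rows 110–118, columns 198–326, with the tape centred and aligned. I'll check the gap in depth.

```bash
python3 - <<'E'
from h import *
z=np.load("wrist1.npz"); W=z["W"]
for r in range(106,160,3): print(r,W[r,252].round(4),tray(W[r,252]).round(4), "| c215",tray(W[r,215]).round(4),W[r,215,2].round(4))
S=W[90:160,190:340].reshape(-1,3); m=(S[:,2]>.02)&(S[:,2]<.032); print("lip box",m.sum(),tray(S[m]).min(0),tray(S[m]).max(0),cv2.minAreaRect(tray(S[m]).astype(np.float32)))
E
```

```text
106 [ 5.239e-01  3.305e-01 -5.000e-04] [0.1539 0.0064] | c215 [0.1538 0.041 ] -0.0013
109 [ 5.244e-01  3.278e-01 -2.000e-04] [0.1512 0.0064] | c215 [0.1512 0.0399] 0.008
112 [0.5249 0.3256 0.0259] [0.1489 0.0064] | c215 [0.1488 0.0377] 0.0258
115 [0.5254 0.3232 0.0262] [0.1465 0.0064] | c215 [0.1464 0.0377] 0.0267
118 [0.5259 0.3207 0.0259] [0.144  0.0064] | c215 [0.1439 0.0379] 0.0261
121 [0.5265 0.3178 0.0148] [0.141  0.0064] | c215 [0.1408 0.0397] 0.0128
124 [0.527  0.3152 0.0138] [0.1383 0.0064] | c215 [0.1383 0.0395] 0.0151
127 [0.5266 0.3174 0.0875] [0.1406 0.0064] | c215 [0.1356 0.0399] 0.0128
130 [0.5268 0.3161 0.0937] [0.1392 0.0064] | c215 [0.1329 0.04  ] 0.0128
133 [0.5272 0.3144 0.0955] [0.1375 0.0064] | c215 [0.1303 0.0399] 0.014
136 [0.5275 0.3126 0.0955] [0.1357 0.0064] | c215 [0.1275 0.0402] 0.013
139 [0.5279 0.3108 0.0948] [0.1338 0.0064] | c215 [0.1248 0.0404] 0.0124
142 [0.5282 0.309  0.0954] [0.132  0.0064] | c215 [0.1222 0.0403] 0.0139
145 [0.5286 0.3072 0.0955] [0.1302 0.0064] | c215 [0.1196 0.0402] 0.0152
148 [0.529  0.3053 0.0953] [0.1283 0.0064] | c215 [0.1166 0.0405] 0.0133
151 [0.5293 0.3035 0.0955] [0.1264 0.0063] | c215 [0.114  0.0405] 0.014
154 [0.5298 0.3015 0.0945] [0.1244 0.0063] | c215 [0.1113 0.0406] 0.0144
157 [0.5302 0.2995 0.0939] [0.1223 0.0063] | c215 [0.1082 0.0409] 0.0132
lip box 1276 [ 0.14298828 -0.05727476] [0.15062636 0.05260524] ((0.1467946618795395, -0.0023325160145759583), (0.007501001935452223, 0.10988009721040726), 0.10601289570331573)
```

>>> send_rows([
  [[0.45, 0.15, 0], [0, 0, 0]],
  [[0.45, 0.15, 0], [0, 0, 0]],
  [[0, 0, 0.4], [0, 0, 0]],
  [[0, 0, 0.5], [0, 0, 0]],
  [[0, 0, 0.5], [0, 0, 0]],
  [[0, 0, 0.4], [0, 0, 0]],
  [[0, 0, 0.3], [0, 0, 0]],
  [[0, 0, 0.2], [0, 0, 0]],
  [[0, 0, 0.12], [0, 0, 0]],
  [[0, 0, 0], [0, 0, 0]],
])

```text
time: 10.25
tool_pos: [0.5432, 0.2706, 0.0494]
tool_rot: [3.142, 0.0, 1.768]
contact_force: [0.4, 0.3, -2.7]
opening: 0.0438
grip_force: 40.0
```

```bash
python3 - <<'E'
from h import *
todo([.542,.273,.048],101.28)
print(tray(robot.observe()["tool_pos"]))
W=cloud("wrist")[2]; p=read_camera("wrist")[0]; cv2.imwrite("pics/w3.png",p)
for r in range(100,160,4): print(r,tray(W[r,252]).round(4),W[r,252,2].round(4))
E
```

```text
t 10.25 pos [0.5432 0.2706 0.0494] rpy [1.8000e+02 1.0000e-02 1.0128e+02] F [ 0.4  0.3 -2.7] op 0.0438
shift fr (cur axes) [ 0.1  -0.03  0.06] (goal axes) [ 0.1  -0.03  0.06] turn fr [0.     0.0001 0.    ]
[ 0.09139905 -0.0007664 ]
100 [ 0.1751 -0.0014] -0.0007
104 [ 0.1724 -0.0014] -0.0008
108 [ 0.1696 -0.0014] -0.0002
112 [ 0.1668 -0.0014] -0.0008
116 [ 0.164  -0.0014] -0.0005
120 [ 0.1612 -0.0014] -0.0004
124 [ 0.1583 -0.0014] -0.0003
128 [ 0.1579 -0.0015] 0.033
132 [ 0.1556 -0.0015] 0.0345
136 [ 0.1532 -0.0015] 0.0351
140 [ 0.1506 -0.0015] 0.0335
144 [ 0.1481 -0.0015] 0.034
148 [ 0.1456 -0.0015] 0.0338
152 [ 0.1429 -0.0015] 0.0328
156 [ 0.1405 -0.0015] 0.0335
```

View pics/w3.png

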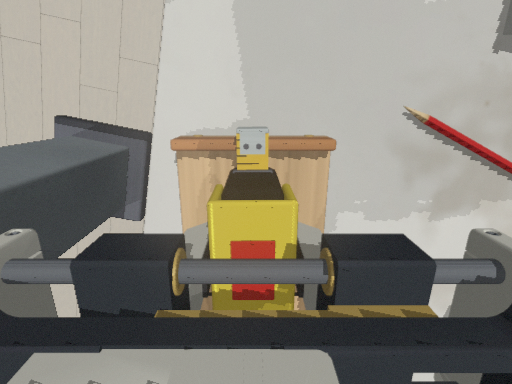

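The hook plate at (252, 135) sits across the lip, its outer edge at tray x=0.158 just beyond the lip, with the case front clear inside. The readings fit: hook inner face about 0.1555, case about 1 mm above the tray. Now I'll draw the tape out.

>>> send_rows([
  [[-0.443, 0, 0], [0, 0, 0]],
  [[-0.443, 0, 0], [0, 0, 0]],
  [[-0.443, 0, 0], [0, 0, 0]],
  [[-0.443, 0, 0], [0, 0, 0]],
  [[-0.443, 0, 0], [0, 0, 0]],
  [[-0.443, 0, 0], [0, 0, 0]],
  [[-0.443, 0, 0], [0, 0, 0]],
  [[-0.443, 0, 0], [0, 0, 0]],
  [[-0.443, 0, 0], [0, 0, 0]],
  [[-0.443, 0, 0], [0, 0, 0]],
])

```text
time: 11.6
tool_pos: [0.5651, 0.1613, 0.0495]
tool_rot: [3.141, 0.0, 1.768]
contact_force: [1.1, 4.5, -2.9]
opening: 0.044
grip_force: 40.0
```

```bash
python3 - <<'E'
from h import *
todo([.542,.273,.048],101.28)
print(tray(robot.observe()["tool_pos"]))
p,d,W=cloud("wrist"); cv2.imwrite("pics/w4.png",p); np.savez("w4",W=W,p=p)
p,d,W=cloud("side"); cv2.imwrite("pics/s4.png",cv2.resize(p[180:320,220:320],(571,600),interpolation=cv2.INTER_CUBIC))
E
```

```text
t 11.6 pos [0.5651 0.1613 0.0495] rpy [179.99   0.   101.27] F [ 1.1  4.5 -2.9] op 0.044
shift fr (cur axes) [ 4.56 -0.03  0.06] (goal axes) [ 4.56 -0.03  0.06] turn fr [ 0.0001  0.     -0.0001]
[-0.020095   -0.00084074]
```

View pics/w4.png

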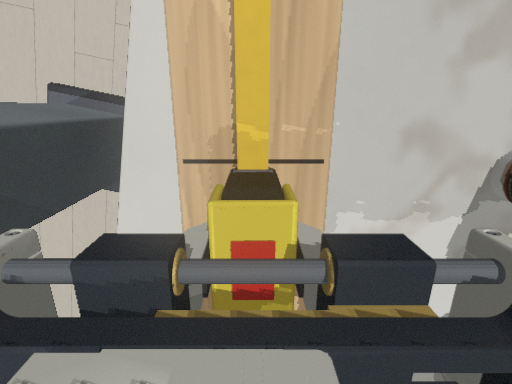

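The blade is drawn out, the pencil line at row 161 lies just ahead of the case front (row 170), and the 4.5 N pull along y shows the hook is holding. I'll re-measure the line in this view.

```bash
python3 - <<'E'
from h import *
z=np.load("w4.npz"); W=z["W"]
for c in (195,215,290,310): print(tray(W[161,c]).round(4),W[161,c,2].round(4))
for r in range(158,200,3): print(r,tray(W[r,252]).round(4),W[r,252,2].round(4))
E
```

```text
[0.022  0.0391] 0.0136
[0.0221 0.0247] 0.0143
[ 0.0221 -0.0285] 0.0143
[ 0.0221 -0.0427] 0.0142
158 [ 0.0279 -0.0015] 0.0343
161 [ 0.0257 -0.0015] 0.0331
164 [ 0.024  -0.0015] 0.034
167 [ 0.022  -0.0015] 0.0339
170 [ 0.0204 -0.0015] 0.0357
173 [ 0.0194 -0.0015] 0.0398
176 [ 0.0198 -0.0015] 0.049
179 [ 0.0196 -0.0015] 0.0555
182 [ 0.0197 -0.0015] 0.0625
185 [ 0.0193 -0.0016] 0.0671
188 [ 0.0183 -0.0016] 0.0693
191 [ 0.0172 -0.0016] 0.0709
194 [ 0.0155 -0.0016] 0.0708
197 [ 0.0141 -0.0016] 0.0715
```

View pics/s4.png

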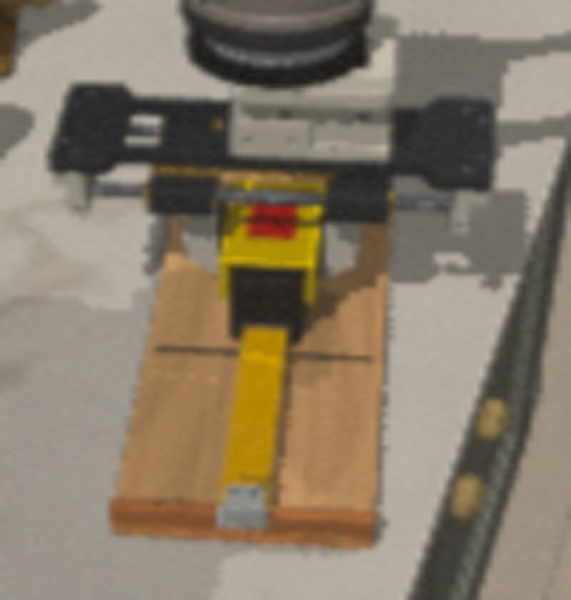

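The side view shows the hook behind the lip at (243, 505) and the case front about 2 mm short of the line. I'll nudge forward, then push the hood down.

>>> send_rows([
  [[0.06, 0, 0], [0, 0, 0]],
  [[0, 0, 0.06], [0, 0, 0]],
  [[0, 0, 0.06], [0, 0, 0]],
  [[0, 0, 0.06], [0, 0, 0]],
  [[0, 0, 0.06], [0, 0, 0]],
  [[0, 0, 0.06], [0, 0, 0]],
  [[0, 0, 0.06], [0, 0, 0]],
  [[0, 0, 0.03], [0, 0, 0]],
  [[0, 0, 0], [0, 0, 0]],
  [[0, 0, 0], [0, 0, 0]],
])

```text
time: 12.95
tool_pos: [0.5645, 0.1644, 0.0408]
tool_rot: [3.141, -0.0, 1.769]
contact_force: [-2.2, 5.8, 6.1]
opening: 0.044
grip_force: 40.0
```

```bash
python3 - <<'E'
from h import *
todo([.542,.273,.040],101.28)
print(tray(robot.observe()["tool_pos"]))
W=cloud("wrist")[2]
for r in range(158,200,3): print(r,tray(W[r,252]).round(4),W[r,252,2].round(4))
E
```

```text
t 12.95 pos [0.5645 0.1644 0.0408] rpy [ 1.7995e+02 -2.0000e-02  1.0136e+02] F [-2.2  5.8  6.1] op 0.044
shift fr (cur axes) [ 4.44 -0.03  0.03] (goal axes) [ 4.44 -0.03  0.03] turn fr [ 0.0006 -0.0002  0.0008]
[-0.01693852 -0.00092969]
158 [ 0.0323 -0.0016] 0.0326
161 [ 0.0304 -0.0016] 0.0322
164 [ 0.0285 -0.0016] 0.0324
167 [ 0.0265 -0.0016] 0.0316
170 [ 0.0246 -0.0016] 0.0315
173 [ 0.0234 -0.0016] 0.0347
176 [ 0.0227 -0.0016] 0.0394
179 [ 0.0228 -0.0016] 0.0471
182 [ 0.0223 -0.0016] 0.0518
185 [ 0.0227 -0.0016] 0.0593
188 [ 0.0227 -0.0016] 0.0649
191 [ 0.0218 -0.0016] 0.067
194 [ 0.0207 -0.0016] 0.0684
197 [ 0.0194 -0.0016] 0.0692
```

>>> send_rows([
  [[0, 0, 0.03], [0, 0, 0]],
  [[0, 0, 0.03], [0, 0, 0]],
  [[0, 0, 0.03], [0, 0, 0]],
  [[0, 0, 0], [0, 0, 0]],
  [[0, 0, 0], [0, 0, 0]],
  [[0, 0, 0], [0, 0, 0]],
  [[0, 0, 0], [0, 0, 0]],
  [[0, 0, 0], [0, 0, 0]],
  [[0, 0, 0], [0, 0, 0]],
  [[0, 0, 0], [0, 0, 0]],
])

```text
time: 14.25
tool_pos: [0.5646, 0.1644, 0.0401]
tool_rot: [3.14, -0.0, 1.769]
contact_force: [-6.8, 4.9, 17.9]
opening: 0.0439
grip_force: 40.0
```

>>> send_rows([
  [[0, 0, -0.02], [0, 0, 0]],
  [[0, 0, -0.02], [0, 0, 0]],
  [[0, 0, 0], [0, 0, 0]],
  [[0, 0, 0], [0, 0, 0]],
  [[0, 0, 0], [0, 0, 0]],
  [[0, 0, 0], [0, 0, 0]],
  [[0, 0, 0], [0, 0, 0]],
  [[0, 0, 0], [0, 0, 0]],
  [[0, 0, 0], [0, 0, 0]],
  [[0, 0, 0], [0, 0, 0]],
])

```text
time: 15.5
tool_pos: [0.5645, 0.1644, 0.0401]
tool_rot: [3.14, -0.0, 1.769]
contact_force: [-3.4, 5.8, 10.7]
opening: 0.0441
grip_force: 40.0
```

>>> send_rows([
  [[0, 0, 0], [0, 0, 0]],
  [[0, 0, 0], [0, 0, 0]],
  [[0, 0, 0], [0, 0, 0]],
  [[0, 0, 0], [0, 0, 0]],
  [[0, 0, 0], [0, 0, 0]],
  [[0, 0, 0], [0, 0, 0]],
  [[0, 0, 0], [0, 0, 0]],
  [[0, 0, 0], [0, 0, 0]],
  [[0, 0, 0], [0, 0, 0]],
  [[0, 0, 0], [0, 0, 0]],
], gripper=1)

```text
time: 16.75
tool_pos: [0.5645, 0.1634, 0.0384]
tool_rot: [3.142, 0.0, 1.768]
contact_force: [0.2, -0.5, 0.6]
opening: 0.0918
grip_force: 0.0
```

>>> send_rows([
  [[0, 0, -0.4], [0, 0, 0]],
  [[0, 0, -0.5], [0, 0, 0]],
  [[0, 0, -0.6], [0, 0, 0]],
  [[0, 0, -0.6], [0, 0, 0]],
  [[0, 0, -0.6], [0, 0, 0]],
  [[0, 0, -0.6], [0, 0, 0]],
  [[0, 0, -0.4], [0, 0, 0]],
  [[0, 0, 0], [0, 0, 0]],
  [[0, 0, 0], [0, 0, 0]],
  [[0, 0, 0], [0, 0, 0]],
])

```text
time: 18.0
tool_pos: [0.5642, 0.1634, 0.1303]
tool_rot: [-3.14, 0.0, 1.768]
contact_force: [0.5, -0.1, 0.6]
opening: 0.0918
grip_force: 0.0
```

```bash
python3 - <<'E'
from h import *
todo([.542,.273,.040],101.28)
p,d,W=cloud("wrist"); cv2.imwrite("pics/w5.png",p)
T=tray(W); f=lambda a,b:np.r_[a,b]
m=(W[...,2]>.05)&(W[...,2]<.09)&(abs(T[...,1])<.04)&(T[...,0]>-.07)&(T[...,0]<.03)
print("hood",cv2.minAreaRect(T[m].astype(np.float32)),np.percentile(W[m][:,2],[50,90]), T[m].max(0))
m=(W[...,2]>.028)&(W[...,2]<.04)&(abs(T[...,1])<.03)&(T[...,0]>.03)&(T[...,0]<.18)
print("blade",T[m].min(0),T[m].max(0),np.median(W[m][:,2]))
g=p.astype(int).sum(2); k=(abs(W[...,2]-.014)<.004)&(abs(T[...,1])<.05)&(T[...,0]>0)&(T[...,0]<.06)&(g<200); print("line",np.median(T[k][:,0]),k.sum())
E
```

```text
t 18.0 pos [0.5642 0.1634 0.1303] rpy [-179.93    0.    101.28] F [ 0.5 -0.1  0.6] op 0.0918
shift fr (cur axes) [ 4.47 -0.01  3.61] (goal axes) [ 4.47 -0.01  3.61] turn fr [-0.0008  0.      0.    ]
hood ((-0.010025650262832642, -0.0017432700842618942), (0.07673541456460953, 0.04404662176966667), 0.34600862860679626) [0.07576171 0.07699137] [0.02834267 0.02036283]
blade [ 0.03000503 -0.01134297] [0.14361165 0.00893823] 0.032301144450671726
line 0.022119932563440498 78
```

View pics/w5.png

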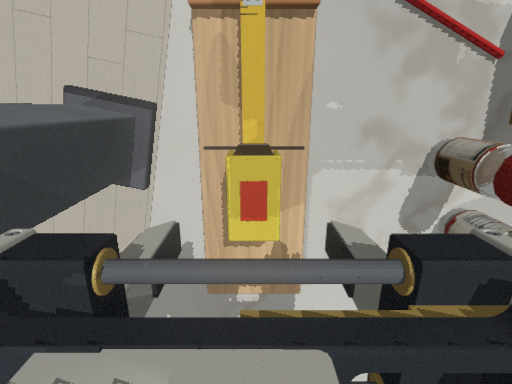

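The hood top is at z=0.076, so the lock is fully down (about 8 mm). The case seems to have crept forward on release, with its front roughly 3–8 mm past the line. I'll back off and measure from other cameras.

>>> send_rows([
  [[-0.6, 0, -0.4], [0, 0, 0]],
  [[-1, 0, -0.4], [0, 0, 0]],
  [[-1, 0, -0.4], [0, 0, 0]],
  [[-1, 0, -0.4], [0, 0, 0]],
  [[-1, 0, -0.4], [0, 0, 0]],
  [[-1, 0, 0], [0, 0, 0]],
  [[-1, 0, 0], [0, 0, 0]],
  [[-1, 0, 0], [0, 0, 0]],
  [[-0.4, 0, 0], [0, 0, 0]],
  [[0, 0, 0], [0, 0, 0]],
])

```text
time: 19.3
tool_pos: [0.6037, -0.0334, 0.1811]
tool_rot: [3.141, 0.0, 1.766]
contact_force: [-0.5, 0.0, -0.3]
opening: 0.0919
grip_force: 0.0
```

```bash
python3 - <<'E'
from h import *
print(robot.observe()["tool_pos"])
for n in ("top","side","wrist"):
    p,d,W=cloud(n); T=tray(W)
    m=(W[...,2]>.070)&(W[...,2]<.08)&(abs(T[...,1])<.04)&(T[...,0]>-.07)&(T[...,0]<.05)
    if m.sum()>20: print(n,"hoodtop",m.sum(),cv2.minAreaRect(T[m].astype(np.float32)),T[m].min(0),T[m].max(0),np.median(W[m][:,2]))
    m=(W[...,2]>.018)&(W[...,2]<.036)&(abs(T[...,1])<.009)&(T[...,0]>.03)&(T[...,0]<.18)
    if m.sum(): print(" blade/lip max",T[m].max(0),m.sum())
    m=(W[...,2]>.04)&(W[...,2]<.055)&(abs(T[...,1])<.012)&(T[...,0]>.0)&(T[...,0]<.05)
    if m.sum(): print(" front face",np.percentile(T[m][:,0],[10,50,90]))
    g=p.astype(int).sum(2); k=(abs(W[...,2]-.014)<.004)&(abs(T[...,1])<.05)&(T[...,0]>0)&(T[...,0]<.06)&(g<200)&(abs(T[...,1])>.024); print(" line",np.median(T[k][:,0]),k.sum())
    # reference: tray extents
    k=(W[...,2]>.0225)&(W[...,2]<.029)&(abs(T[...,1])<.06)&(T[...,0]>.12)&(T[...,0]<.17)&(abs(T[...,1])>.02); print(" lip",T[k].min(0),T[k].max(0))
    if n!="wrist": A=p
    if n=="side":
        cv2.imwrite("pics/s5.png",cv2.resize(p[200:310,230:310],(436,600),interpolation=cv2.INTER_CUBIC))
E
```

```text
[ 0.60366996 -0.03342232  0.18114489]
top hoodtop 445 ((-0.013701487332582474, 0.00011244229972362518), (0.04493456706404686, 0.07762619107961655), 89.72709655761719) [-0.05249965 -0.02235375] [0.025077   0.02272345] 0.07575338274179697
 blade/lip max [0.15483649 0.00897131] 262
 line 0.020578513790899967 1
 lip [ 0.14021137 -0.05303407] [0.14965786 0.05465594]
side hoodtop 357 ((-0.010443754494190216, -0.002230370417237282), (0.07642975449562073, 0.04392217472195625), 0.32272806763648987) [-0.04873593 -0.02417042] [0.02781126 0.01982936] 0.07606795163968143
 blade/lip max [0.15587027 0.00854665] 311
 front face [0.02493661 0.02696754 0.02832941]
 line nan 0
 lip [ 0.14167277 -0.05661389] [0.15180928 0.05193902]
 line nan 0
  return _methods._mean(a, axis=axis, dtype=dtype,
  ret = ret.dtype.type(ret / rcount)
Traceback (most recent call last):
ValueError: zero-size array to reduction operation minimum which has no identity
```

View pics/s5.png

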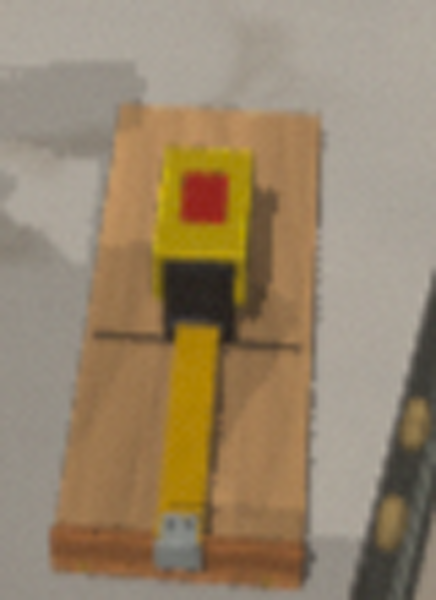

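The side view shows the hook over the lip at (178, 540) and the lower front edge of the case at about row 340, close to the pencil line at rows 337–345. I'll make one precise check by intersecting the side-view pixels with the tray plane.

```bash
python3 - <<'E'
from h import *
for n in ("side","top"):
    c=get_calibration(n); p=read_camera(n)[0]; g=cv2.cvtColor(p,cv2.COLOR_BGR2GRAY).astype(np.float32)
    xs=np.arange(0.006,.05,.002)
    print(n,"x mm ",(xs*1000).round().astype(int))
    for y in (-.04,-.03,-.0155,-.0135,.0105,.0125,.0145,.03,.04):
        P=np.c_[TC+xs[:,None]*TX+y*TY,np.full(len(xs),.014)]
        q=cv2.projectPoints(P,np.array(c["rvec"]),np.array(c["tvec"]),np.array(c["intrinsics"]),None)[0].reshape(-1,2).astype(np.float32)
        print(y,cv2.remap(g,q[:,:1],q[:,1:],cv2.INTER_LINEAR).ravel().astype(int))
E
```

```text
side x mm  [ 6  8 10 12 14 16 18 20 22 24 26 28 30 32 34 36 38 40 42 44 46 48]
-0.04 [119 119 119 118 117 114 107  90  87 100 108 115 115 115 114 115 116 116
 116 118 119 116]
-0.03 [126 126 126 125 124 123 109  90  92  97 110 119 122 124 124 125 125 124
 124 123 123 124]
-0.0155 [ 44  49  54  58  55  54  55  60  69  89 108 115 120 121 121 121 121 121
 121 121 120 121]
-0.0135 [ 47  57  68  77  80  80  78  82  87 100 115 120 124 125 125 125 126 126
 126 126 125 126]
0.0105 [34 39 42 43 45 47 48 51 66 77 80 84 88 90 91 90 88 84 81 78 76 77]
0.0125 [ 39  39  40  41  41  41  44  48  69  82  86  92 102 106 109 109 108 104
 103 102 100  99]
0.0145 [ 52  52  51  51  50  50  51  57  75  90  99 106 113 113 113 113 113 113
 112 112 112 112]
0.03 [109 111 111 111 110 104  96  84  76  91 103 110 112 112 113 115 115 115
 115 118 121 126]
0.04 [117 117 118 118 119 121 115  97  97 110 120 128 131 132 130 129 129 128
 128 129 129 129]
top x mm  [ 6  8 10 12 14 16 18 20 22 24 26 28 30 32 34 36 38 40 42 44 46 48]
-0.04 [146 146 146 146 146 145 127 111 100 132 145 144 144 142 142 144 144 144
 143 141 140 140]
-0.03 [164 165 167 170 176 175 174 171 169 165 162 161 163 164 162 153 150 150
 150 150 151 149]
-0.0155 [ 66  66  81 120 151 165 164 164 163 162 162 163 156 137 117 123 143 141
 141 141 140 140]
-0.0135 [ 67  66  77 121 149 164 164 164 163 162 163 163 156 138 121 127 150 149
 149 149 148 149]
0.0105 [155 162 169 166 160 154 148 141 141 146 153 162 155 139 116  91  83  80
  80  83  84  83]
0.0125 [ 97  97  88  83  79  80  88  97 104 115 129 139 136 130 116  90  81  80
  80  80  81  82]
0.0145 [ 52  53  50  51  61  63  59  49  55  66  77  86 112 125 126 105 102 106
 111 115 120 124]
0.03 [136 137 138 138 138 132 115  84  91 118 137 141 142 142 140 140 140 141
 141 142 142 149]
0.04 [140 140 139 139 139 137 118 105 108 144 153 155 154 153 152 151 153 153
 152 152 154 154]
```

All the estimates put the case front between about 0 and 7 mm from the line, inside the 10 mm limit. The hood is fully down, the hook is behind the lip and the arm is clear.

```bash
python3 -c "
from cell import robot
print(robot.hand_in())"
```

```text
the job is handed in; nothing more can be done
None
```

I handed the job in, but no verdict came back. By my measurements the tape is hooked over the lip and stands on the tray with the hood locked fully down (about 8 mm) and the case front 0–7 mm past the pencil line (limit 10 mm); the arm is clear and never came near the jars.

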